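Snap the cap onto the oil flask and keep it pressed home

TASK

Close the white oil flask: set its black snap cap squarely on the steel neck, mouth down, and let it come to rest on the catches for a moment before you push. Then press it straight down until it clicks over the catches, and keep pressing past the click until it is fully home on the collar; finish while still holding it pressed down there, because on letting go it springs back a little. The flask stays standing where it is, and the salt shaker, the garlic and the tin are left alone.

Things in the scene. Friction and masses are not known exactly. Their poses are not given: they have to be found in the camera images.
- flask: Squat round white stoneware oil flask, loose, about 0.7 kg, 90 mm across at its widest (z = 40 mm), tapering to a steel collar 48 mm across with its flat top at z = 100 mm. Above it stands a steel neck 27 mm across, its chamfered top at z = 128 mm; a sprung rubber plug 18 mm across stands out of that. Origin: centre of the underside, z up.
- cap: Round black plastic snap cap, loose, 35 g, 40 mm across (fine ribs), 36 mm high, flat closed top. It starts standing mouth down on the worktop. Inside 34 mm across and 32 mm deep, with a lip 30 mm across in the lowest 3 mm. Origin: centre of the open underside; z points to the closed top. Set on the neck it rests on the catches with its underside about 16 mm above the collar.
- collar (a point): Centre of the collar's flat top on the flask's axis, 100 mm above the flask's underside; the cap's underside meets it when fully home. z up along the neck. Let go after the click, the cap springs back to about 4 mm above the collar and stays caught there.
- catches (a point): Point on the neck's axis 11.7 mm above the collar, amid four sprung cone-shaped catches that stand out of the neck all round, 34 mm across their crests. Pressing the cap's lip over them takes about 8 to 12 N; the click, after which the force drops, comes with the cap's underside about 7 mm above the collar.
- plug (a joint): How far the rubber plug is pushed into the neck, m: 0 = free, its top 37.5 mm above the collar; 0.0055 with the cap fully home. The cap touches it with 5.5 mm still to go; it pushes back at 2.2 N per mm, up to about 12 N at home, and yields further only to the collar's hard stop.
- salt_shaker: Bystander: glass salt shaker, 44 mm across, 90 mm high. Origin: centre of the underside.
- garlic: Bystander: garlic bulb, about 60 mm across and 58 mm high. Origin: centre of the underside.
- tin_half: Bystander: low food tin, 75 mm across, 58 mm high. Origin: centre of the underside.
There are look-alikes about, which are no part of the job. Of the things that look like the cap, the smallest one is meant. Leave any blue look-alike of the flask alone.

How it is judged:
By the outcome, as a careful person would: the job done as asked, in the order asked, and still so for the second after the job is handed in, while the arm keeps its last pose, push and grip.
It also fails if it takes over 64 s, if anything falls off the work surface, if the arm or the gripper's body presses on something with over 40 N, if the wrist force passes 120 N, or if a joint passes its speed limit or range.

ROBOT

A 6-joint arm with a two-finger parallel gripper is mounted at the origin on a cart in front of the work surface, level with it; the furniture and walls round the work are solid. World frame = base frame: x ahead of the robot, y to its left, z up, the work surface at z = 0. Lengths are in m, angles in rad, forces in N, time in s.
With the tool pointing down it reaches from about 0.425 to 0.925 m from the base axis. Payload 12.5 kg.
Tool frame: the origin (TCP) lies midway between the tips of the shut fingers; the grasp point (between the pads) lies 19 mm behind it (robot.pinch_z is the distance from the TCP to the grasp point, in m); z points along the fingers, y is the line along which they close (so a half turn about z gives the same grasp; the last joint's range is limited). The gripper opens to 85 mm and grips with 20 to 120 N. Pads are 22 mm wide; open, the fingers measure 114 mm over their backs; the gripper's body (76 mm by 85 mm) begins 54 mm behind the grasp point. The pads swing forward as they close: fully open they stand 13 mm farther back than shut.
Start: joints at [1.058, 0.491, 1.559, -0, 1.092, -0.106], TCP at [0.247, 0.574, 0.231] pointing down, gripper open.
Joint ranges: [-3.1, 3.1], [-0.84, 2.19], [0.05, 2.79], [-1.13, 4.28], [0.06, 2.93], [-2.69, 2.69]. Speed limits (rad/s): [2.22, 2.22, 2.79, 3.14, 3.14, 3.14].

INTERFACE

Orientations are given as a rotation vector (axis times angle).
In Python, from workcell import robot gives the robot as it stands. The module is installed in compiled form; this text tells all that it offers.
- The arm moves only by the tool step_arm, never from a script. Its argument "moves" is a list of rows, each an object of numbers: "x", "y", "z": the shift along the world's x, y, z each as a share of 0.1 m, from -1 to 1; "wx", "wy", "wz": the turn, a rotation vector about the world's x, y, z each as a share of 4 degrees, from -1 to 1; "gripper": the closure, from -1 (fully open) to 1 (shut). A call has exactly 10 rows; each row shifts and turns the commanded pose from where the row before left it; what a row does not reach is not made up. A row lasts 1/8 s, in which the tool goes at most 62.5 mm and 10.7 degrees, less where a joint would pass 70% of its speed; a pose out of reach is approached as far as the arm can. A call with a number of a shift or a turn outside -1 to 1 is refused whole. A call with a gripper value outside its range is refused whole. The fingers move at their own pace and stop on an object; "newtons" is the grip in N (left out, the last holds). Time passes only in rows, so rows that do not move let the fingers close, or fill a call up. It gives the time, the measured TCP pose, the force, the opening and the grip force at its end, in the units of the state.
- robot.get_state(): the state, without advancing time (a new reading comes with each control period).
- robot.grab_frame(name): name is "scene" or "top" or "wrist"; returns a dict with "pixels" (480x640x3 uint8, blue, green, red), "mtx" (3x3 intrinsics, pixels), "position" and "orientation" of the camera in the world. Camera axes: x right, y up, looking along -z (the intrinsics and any distortion apply to the point x, -y, -z); pixel columns grow to the right and rows downward; lengths in m; the calibration is good to about 2 mm. A picture is of the moment at which its call begins. There is no depth.
- robot.hand_in(): hands the job in; it is judged then, once.
The state is a dict: "clock": time; "joints": joint angles; "qd": joint speeds; "joint_efforts": joint torques, N m; "ee_pos": TCP position; "tcp_rot": TCP orientation; "ft_force": force on the tool from outside, world axes, zero at the start; "moment": the same for the moment, N m; "finger_gap": opening from 0.0 (shut) to 1.0 (fully open); "grip_force": force on a finger pad.
Only numpy, scipy, OpenCV 4.12 (cv2) and the standard library are available. Lean on these libraries where they do the work, as an engineer would, in place of code of your own. Each camera call takes 0.05 s, during which the arm holds its last target. There are 200 camera calls.

## Working session

There is one attempt and no reset: what is moved stays moved. The work goes in short steps, Python scripts to look and compute and a tool call to move; the robot and the scene stay as the last step left them, time stands still between calls to the robot, and variables do not carry over. Pictures are saved under pics/ and viewed, at most 10 in all, crops included, and the job is handed in when it is done.

Besides the shell and the picture viewer there is one more tool, called after ">>>" by a JSON object that holds its "fn" and its "kwargs", one argument or row to a line. step_arm: Moves the arm, as the interface text tells. Shift numbers are shares of 0.1 m and turn numbers shares of 4 degrees, none past 1 either way. Its arguments: {"type":"object","properties":{"moves":{"type":"array","items":{"type":"object","properties":{"x":{"type":"number","minimum":-1,"maximum":1},"y":{"type":"number","minimum":-1,"maximum":1},"z":{"type":"number","minimum":-1,"maximum":1},"wx":{"type":"number","minimum":-1,"maximum":1},"wy":{"type":"number","minimum":-1,"maximum":1},"wz":{"type":"number","minimum":-1,"maximum":1},"gripper":{"type":"number"}}}},"newtons":{"type":"number"}},"required":["moves"]}

```bash
mkdir -p pics; cat > h.py <<'E'
import numpy as np,cv2
from scipy.spatial.transform import Rotation as R
from workcell import robot
def grab(n,f):
    d=robot.grab_frame(n); cv2.imwrite('pics/'+f,d['pixels']); np.savez('pics/'+f+'.npz',**{k:np.array(v) for k,v in d.items()}); return d
def rot(o):
    o=np.array(o,float)
    return o if o.shape==(3,3) else (R.from_rotvec(o).as_matrix())
def ray(d,u,v):
    p=np.linalg.inv(d['mtx'])@np.array([u,v,1.]); return np.array(d['position']),rot(d['orientation'])@np.array([p[0],-p[1],-p[2]])
def onz(d,u,v,z):
    o,r=ray(d,u,v); return o+r*(z-o[2])/r[2]
def proj(d,P):
    q=rot(d['orientation']).T@(np.array(P)-d['position']); q=np.array([q[0],-q[1],-q[2]]); s=d['mtx']@q; return s[:2]/s[2]
def load(f): return dict(np.load('pics/'+f+'.npz'))
E
python3 - <<'E'
from h import *
for n in('scene','top'):
    d=grab(n,n+'0.png'); print(n,d['position'],d['orientation'],d['mtx'], d.keys())
print(robot.get_state(),robot.pinch_z)
E
```

```text
scene [-0.07331925 -0.41033451  0.84940987] [ 0.73548158 -0.41528916 -0.92581259] [[433.95447608   0.         320.77258471]
 [  0.         433.95447608 239.13509479]
 [  0.           0.           1.        ]] dict_keys(['pixels', 'mtx', 'position', 'orientation'])
top [0.45858106 0.02897841 1.31001104] [ 0.07371619 -0.0839647  -1.58132541] [[540.44593609   0.         312.87474266]
 [  0.         540.44593609 236.51902629]
 [  0.           0.           1.        ]] dict_keys(['pixels', 'mtx', 'position', 'orientation'])
{'clock': 0.1, 'joints': array([ 1.05839464e+00,  4.91478836e-01,  1.55939737e+00, -2.63782116e-05,
        1.09171901e+00, -1.05600000e-01]), 'qd': array([-0.00152474, -0.00073284, -0.00376119,  0.00013461,  0.00064644,
        0.00028519]), 'joint_efforts': array([ 2.67874952e-03, -6.19448876e+01, -2.62024784e+01, -1.00372479e-04,
        2.92508754e-03, -4.48477965e-05]), 'ee_pos': array([0.24717804, 0.57381807, 0.23079583]), 'tcp_rot': array([-6.34529699e-01, -3.07655630e+00,  1.51127456e-03]), 'ft_force': array([-0.05351165,  1.53302936,  0.89489354]), 'moment': array([0.0472896 , 0.07655439, 0.00746075]), 'grip_force': 0.0, 'finger_gap': 0.9979077050526947} 0.0187
```

View pics/scene0.png

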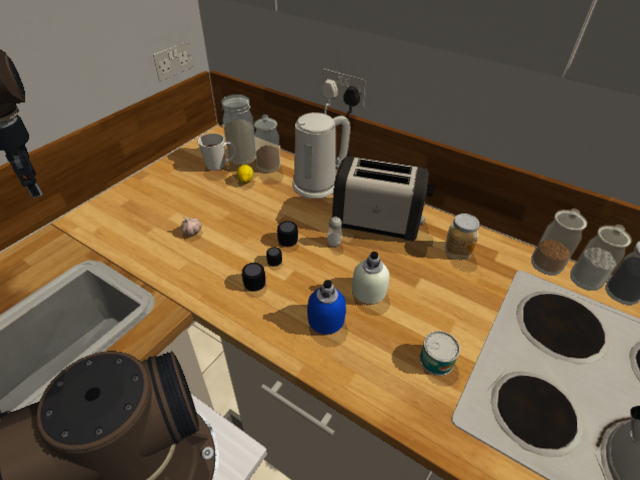

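View pics/top0.png

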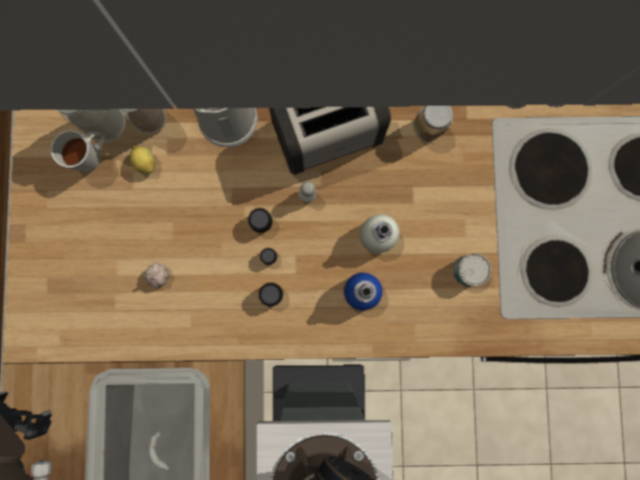

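The scene image shows three black caps, at (288,233), (274,256) and (254,276). In the top view they are at (260,220), (269,256) and (271,294). The middle one is the smallest. The white flask is at (370,278) in scene and (380,234) in top, and the blue look-alike is at top (364,291). Next I measure and crop the choice.

```bash
cat > m.py <<'E'
from h import *
def tri(a,pa,b,pb):
    o1,r1=ray(a,*pa);o2,r2=ray(b,*pb)
    A=np.stack([r1,-r2],1);s=np.linalg.lstsq(A,o2-o1,rcond=None)[0]
    p,q=o1+s[0]*r1,o2+s[1]*r2; return (p+q)/2,np.linalg.norm(p-q)
def blobs(d,thr,box,amin=20,lo=True):
    g=d['pixels'].max(2); m=((g<thr) if lo else (d['pixels'].min(2)>thr)).astype(np.uint8)
    k=np.zeros_like(m);x0,y0,x1,y1=box;k[y0:y1,x0:x1]=m[y0:y1,x0:x1]
    n,l,s,c=cv2.connectedComponentsWithStats(k)
    return [(s[i],c[i]) for i in range(1,n) if s[i,4]>amin]
E
python3 - <<'E'
from m import *
t=load('top0.png');s=load('scene0.png')
print('top');T=blobs(t,60,(235,200,300,315))
for b in T:print(b)
S=blobs(s,60,(235,215,310,300));print('scene')
for b in S:print(b)
cen=lambda b:(b[0][0]+b[0][2]/2-.5,b[0][1]+b[0][3]/2-.5)
for a in T:
  for b in S:
    p,e=tri(t,cen(a),s,cen(b))
    if e<.015:print(cen(a),cen(b),p.round(4),round(e,4))
# flask white body
for n,d,box in(('t',t,(350,205,410,265)),('s',s,(345,250,395,310))):
    hsv=cv2.cvtColor(d['pixels'],cv2.COLOR_BGR2HSV);m=((hsv[...,1]<70)&(hsv[...,2]>100)).astype(np.uint8);k=m*0
    x0,y0,x1,y1=box;k[y0:y1,x0:x1]=m[y0:y1,x0:x1]
    c=max(cv2.findContours(k,0,2)[0],key=cv2.contourArea);print(n,cv2.boundingRect(c),cv2.minEnclosingCircle(c))
a=cv2.resize(t['pixels'][200:310,235:345],None,fx=4,fy=4,interpolation=2);b=cv2.resize(t['pixels'][200:310,345:435],None,fx=4,fy=4,interpolation=2)
cv2.imwrite('pics/crop0.png',np.hstack([a,b]))
E
```

```text
top
(array([248, 209,  24,  24, 225], dtype=int32), array([260.29777778, 222.28444444]))
(array([260, 249,  16,  16,  87], dtype=int32), array([268.56321839, 257.56321839]))
(array([259, 283,  23,  24, 195], dtype=int32), array([270.47179487, 294.63589744]))
scene
(array([277, 221,  21,  26, 367], dtype=int32), array([287.08991826, 235.09809264]))
(array([266, 247,  16,  19, 194], dtype=int32), array([273.77835052, 257.73195876]))
(array([242, 263,  23,  28, 418], dtype=int32), array([253.50478469, 278.71770335]))
(np.float64(259.5), np.float64(220.5)) (np.float64(287.0), np.float64(233.5)) [0.6279 0.1472 0.0245] 0.0001
(np.float64(267.5), np.float64(256.5)) (np.float64(273.5), np.float64(256.0)) [0.5418 0.1287 0.018 ] 0.0005
(np.float64(270.0), np.float64(294.5)) (np.float64(253.0), np.float64(276.5)) [0.4512 0.1229 0.024 ] 0.0001
t (363, 214, 37, 35) ((380.1078186035156, 232.21189880371094), 18.97671127319336)
s (356, 260, 33, 43) ((370.7230529785156, 280.93096923828125), 21.984304428100586)
```

View pics/crop0.png

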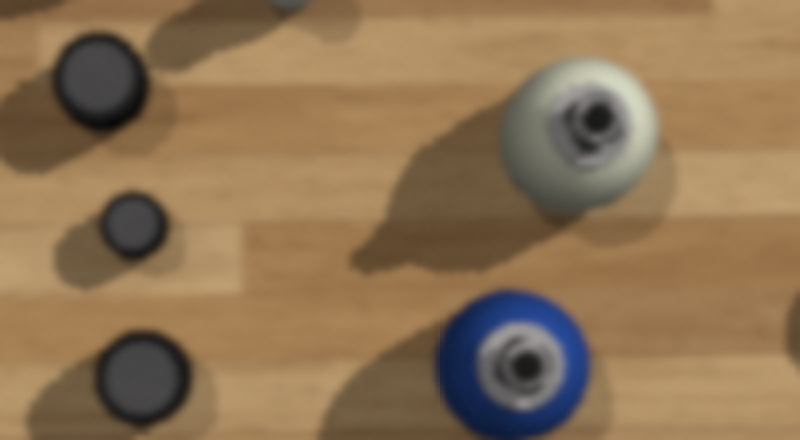

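The crop shows the small cap at top (268,256), clearly smaller than the two beside it. The white flask's plug is at about top (384.5,229.5). The cap triangulates to z=18 mm, which is its mid-height, so the choice is consistent.

```bash
python3 - <<'E'
from m import *
t=load('top0.png');s=load('scene0.png')
st=robot.get_state();print(R.from_rotvec(st['tcp_rot']).as_matrix().round(3))
print('plug',onz(t,384.5,229.5,.1375),'body',onz(t,380.3,231.5,.045), 'cap top',onz(t,267.8,255.8,.036))
for n,p in(('salt',(307,190)),('tin',(472,270)),('garlic',(157,275)),('blue',(366,291))):print(n,onz(t,*p,.05).round(3))
# required yaw about world z to bring tool y to +-world y
M=R.from_rotvec(st['tcp_rot']).as_matrix();print(np.degrees(np.arctan2(M[1,1],M[0,1])))
E
```

```text
[[-0.918  0.396 -0.   ]
 [ 0.396  0.918 -0.001]
 [ 0.    -0.001 -1.   ]]
plug [ 0.59003025 -0.13608035  0.1375    ] body [ 0.59577345 -0.13907619  0.045     ] cap top [0.54216895 0.12679988 0.036     ]
salt [0.696 0.033 0.05 ]
tin [ 0.502 -0.35   0.05 ]
garlic [0.5   0.383 0.05 ]
blue [ 0.457 -0.102  0.05 ]
66.69267984759037
```

>>> {"fn": "step_arm", "kwargs": {
  "moves": [
    {"x":0.295,"y":-0.447,"wz":0.583,"gripper":-1},
    {"x":0.295,"y":-0.447,"wz":0.583,"gripper":-1},
    {"x":0.295,"y":-0.447,"wz":0.583,"gripper":-1},
    {"x":0.295,"y":-0.447,"wz":0.583,"gripper":-1},
    {"x":0.295,"y":-0.447,"wz":0.583,"gripper":-1},
    {"x":0.295,"y":-0.447,"wz":0.583,"gripper":-1},
    {"x":0.295,"y":-0.447,"wz":0.583,"gripper":-1},
    {"x":0.295,"y":-0.447,"wz":0.583,"gripper":-1},
    {"x":0.295,"y":-0.447,"wz":0.583,"gripper":-1},
    {"gripper":-1}
  ],
  "newtons": 60
}}

```text
validation failed for argument at $.mo...
```

```bash
python3 - <<'E'
from m import *
d=grab('wrist','w1.png');st=robot.get_state();print(d['position'],rot(d['orientation']).round(3),st['ee_pos'],st['tcp_rot'],st['ft_force'],st['clock'])
print(proj(d,[.542,.127,.036]))
E
```

```text
[0.18688583 0.59941958 0.37390773] [[ 0.396 -0.886 -0.24 ]
 [ 0.918  0.382  0.104]
 [-0.001 -0.262  0.965]] [0.24718702 0.57388304 0.23087576] [-6.34490529e-01 -3.07661038e+00  1.20160961e-03] [ 0.23904252 -0.82795631  0.02412249] 0.15
[ 93.53230097 551.63523503]
```

View pics/w1.png

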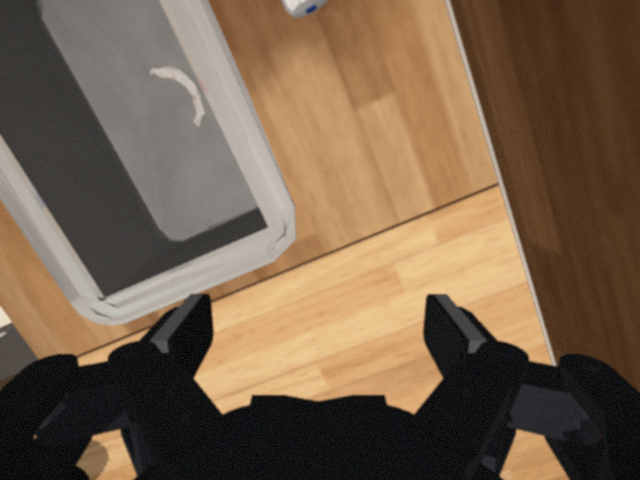

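The wrist picture shows only the sink, because the move was refused and the arm is still at its start pose. I'll retry with every row filled in completely.

>>> {"fn": "step_arm", "kwargs": {
  "moves": [
    {"x":0.295,"y":-0.447,"z":0,"wx":0,"wy":0,"wz":0.583,"gripper":-1},
    {"x":0.295,"y":-0.447,"z":0,"wx":0,"wy":0,"wz":0.583,"gripper":-1},
    {"x":0.295,"y":-0.447,"z":0,"wx":0,"wy":0,"wz":0.583,"gripper":-1},
    {"x":0.295,"y":-0.447,"z":0,"wx":0,"wy":0,"wz":0.583,"gripper":-1},
    {"x":0.295,"y":-0.447,"z":0,"wx":0,"wy":0,"wz":0.583,"gripper":-1},
    {"x":0.295,"y":-0.447,"z":0,"wx":0,"wy":0,"wz":0.583,"gripper":-1},
    {"x":0.295,"y":-0.447,"z":0,"wx":0,"wy":0,"wz":0.583,"gripper":-1},
    {"x":0.295,"y":-0.447,"z":0,"wx":0,"wy":0,"wz":0.583,"gripper":-1},
    {"x":0.295,"y":-0.447,"z":0,"wx":0,"wy":0,"wz":0.583,"gripper":-1},
    {"x":0,"y":0,"z":0,"wx":0,"wy":0,"wz":0.583,"gripper":-1}
  ],
  "newtons": 60
}}

```text
clock: 1.4
ee_pos: [0.5144, 0.1689, 0.231]
tcp_rot: [-0.004, -3.142, 0.0]
ft_force: [0.1, -0.1, 0.6]
finger_gap: 1.002
grip_force: 0.0
```

```bash
python3 - <<'E'
from m import *
d=grab('wrist','w2.png');st=robot.get_state();print(d['position'],st['ee_pos'],st['clock'])
print(proj(d,[.542,.127,.036]),proj(d,[.542,.127,0]))
for b in blobs(d,60,(150,0,640,300),200):print(b)
E
```

```text
[0.44860842 0.16834472 0.37410159] [0.51350945 0.17007221 0.23096253] 1.45
[276.52069613 241.83850771] [280.24431213 233.05784408]
(array([ 235,  118,   63,   62, 1309], dtype=int32), array([268.40336134, 147.20473644]))
(array([258, 218,  39,  43, 612], dtype=int32), array([279.49346405, 234.30392157]))
(array([277, 285,  43,  15, 449], dtype=int32), array([298.06458797, 293.54342984]))
```

View pics/w2.png

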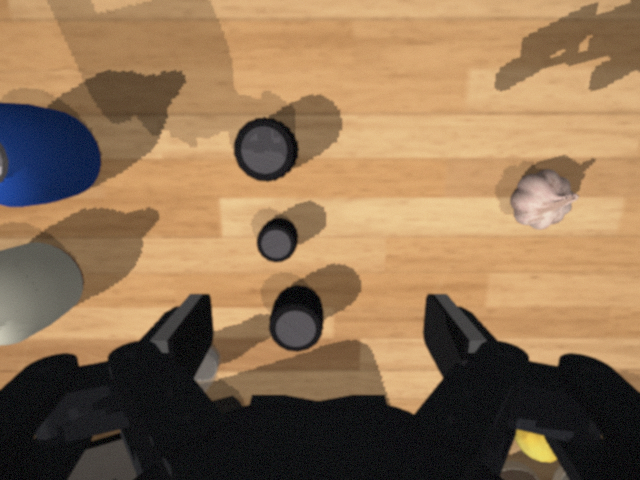

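The wrist view shows the small cap's top at (277,241), which matches the projected estimate (276.5,241.8). I'll move above it and go partway down.

>>> {"fn": "step_arm", "kwargs": {
  "moves": [
    {"x":0.145,"y":-0.22,"z":0,"wx":0,"wy":0,"wz":0,"gripper":-1},
    {"x":0.145,"y":-0.22,"z":0,"wx":0,"wy":0,"wz":0,"gripper":-1},
    {"x":0,"y":0,"z":-0.3,"wx":0,"wy":0,"wz":0,"gripper":-1},
    {"x":0,"y":0,"z":-0.4,"wx":0,"wy":0,"wz":0,"gripper":-1},
    {"x":0,"y":0,"z":-0.4,"wx":0,"wy":0,"wz":0,"gripper":-1},
    {"x":0,"y":0,"z":-0.4,"wx":0,"wy":0,"wz":0,"gripper":-1},
    {"x":0,"y":0,"z":-0.2,"wx":0,"wy":0,"wz":0,"gripper":-1},
    {"x":0,"y":0,"z":0,"wx":0,"wy":0,"wz":0,"gripper":-1},
    {"x":0,"y":0,"z":0,"wx":0,"wy":0,"wz":0,"gripper":-1},
    {"x":0,"y":0,"z":0,"wx":0,"wy":0,"wz":0,"gripper":-1}
  ]
}}

```text
clock: 2.7
ee_pos: [0.5422, 0.1279, 0.0624]
tcp_rot: [-0.0, 3.14, 0.0]
ft_force: [0.5, -0.5, 0.6]
finger_gap: 1.001
grip_force: 0.0
```

```bash
python3 - <<'E'
from m import *
d=grab('wrist','w3.png');st=robot.get_state();print(d['position'],st['ee_pos'],st['clock'])
print(proj(d,[.542,.127,.036]))
g=d['pixels'];m=((g.max(2)<120)&(g.max(2)-g.min(2)<30)).astype(np.uint8)
cv2.imwrite('pics/w3c.png',g[200:480,140:500])
p=[]
for r in range(250,330,10):print(r,g[r,230:410:6].max(1))
E
```

```text
[0.47618891 0.12707355 0.20541148] [0.54212662 0.12785788 0.06230961] 2.75
[317.52449794 276.84578594]
250 [245 245 245 243 241 241 231 221 222 121   5  28  25   9  25  23  37  30
  18  17 156 158 159 162 161 162 158 231 239 240]
260 [236 237 237 236 235 234 233 211 203  31  37  61 105 103 104 105 103  99
  42  39  36 154 155 157 151 231 236 236 234 234]
270 [241 239 239 240 242 241 239 240 171  41  86 103 100 107 105 106 105 102
 107  48  34 152 232 238 238 239 239 241 240 240]
280 [240 239 238 239 238 238 241 241 144  42 104 103 102 105 107 102 102 103
 107  76  40 239 238 238 239 240 239 238 238 237]
290 [234 234 236 235 237 236 234 237 235  29  88 102 104 110 104 110 107 105
 109  43  79 242 242 243 241 238 239 237 239 238]
300 [241 239 241 242 242 243 243 242 241 234  35  62 102 105 103 105 105 102
  39  80 242 242 242 241 238 236 236 239 242 242]
310 [235 233 235 237 234 236 237 237 235 235 235 222  62  36  40  37  38 155
 236 232 231 233 235 234 234 233 232 233 192 157]
320 [233 234 234 233 233 234 231 229 229 228 227 227 227 227 229 227 229 227
 226 226 227 227 227 227 225 155 147 148 150 144]
```

View pics/w3.png

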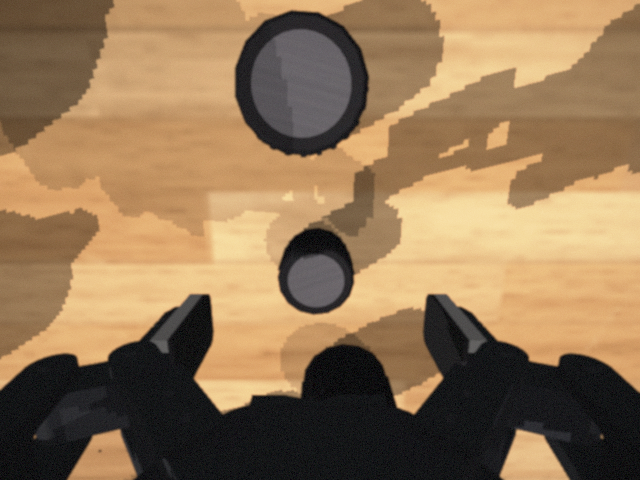

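The cap top is at about (316,279), centred between the fingers, within 1 mm of the estimate. I'll go down and grip.

>>> {"fn": "step_arm", "kwargs": {
  "moves": [
    {"x":0,"y":-0.01,"z":-0.2,"wx":0,"wy":0,"wz":0,"gripper":-1},
    {"x":0.01,"y":0,"z":-0.2,"wx":0,"wy":0,"wz":0,"gripper":-1},
    {"x":0,"y":0,"z":-0.17,"wx":0,"wy":0,"wz":0,"gripper":-1},
    {"x":0,"y":0,"z":0,"wx":0,"wy":0,"wz":0,"gripper":-1},
    {"x":0,"y":0,"z":0,"wx":0,"wy":0,"wz":0,"gripper":-0.1},
    {"x":0,"y":0,"z":0,"wx":0,"wy":0,"wz":0,"gripper":0.5},
    {"x":0,"y":0,"z":0,"wx":0,"wy":0,"wz":0,"gripper":1},
    {"x":0,"y":0,"z":0,"wx":0,"wy":0,"wz":0,"gripper":1},
    {"x":0,"y":0,"z":0,"wx":0,"wy":0,"wz":0,"gripper":1},
    {"x":0,"y":0,"z":0,"wx":0,"wy":0,"wz":0,"gripper":1}
  ],
  "newtons": 50
}}

```text
clock: 4.0
ee_pos: [0.543, 0.1268, 0.0053]
tcp_rot: [-0.0, 3.14, 0.0]
ft_force: [-1.5, -0.3, 7.7]
finger_gap: 0.459
grip_force: 49.4
```

>>> {"fn": "step_arm", "kwargs": {
  "moves": [
    {"x":0,"y":0,"z":0.1,"wx":0,"wy":0,"wz":0,"gripper":1},
    {"x":0,"y":0,"z":0.35,"wx":0,"wy":0,"wz":0,"gripper":1},
    {"x":0,"y":0,"z":0.4,"wx":0,"wy":0,"wz":0,"gripper":1},
    {"x":0,"y":0,"z":0.4,"wx":0,"wy":0,"wz":0,"gripper":1},
    {"x":0,"y":0,"z":0.4,"wx":0,"wy":0,"wz":0,"gripper":1},
    {"x":0,"y":0,"z":0.3,"wx":0,"wy":0,"wz":0,"gripper":1},
    {"x":0,"y":-0.2,"z":0,"wx":0,"wy":0,"wz":0,"gripper":1},
    {"x":0,"y":-0.4,"z":0,"wx":0,"wy":0,"wz":0,"gripper":1},
    {"x":0,"y":-0.2,"z":0,"wx":0,"wy":0,"wz":0,"gripper":1},
    {"x":0,"y":0,"z":0,"wx":0,"wy":0,"wz":0,"gripper":1}
  ]
}}

```text
clock: 5.25
ee_pos: [0.5426, 0.0453, 0.1988]
tcp_rot: [-0.003, -3.141, -0.0]
ft_force: [-0.5, -0.1, -0.1]
finger_gap: 0.453
grip_force: 50.3
```

```bash
python3 - <<'E'
from m import *
d=grab('wrist','w4.png');st=robot.get_state();print(d['position'],st['ee_pos'],st['ft_force'],st['clock'])
t=grab('top','t4.png');s=grab('scene','s4.png')
print('plug in wrist',proj(d,[.59,-.136,.1375]))
a=cv2.resize(d['pixels'],(400,300),interpolation=3);b=cv2.resize(t['pixels'][190:280,290:410],(400,300),interpolation=2);c=cv2.resize(s['pixels'][205:325,260:420],(400,300),interpolation=2)
e=cv2.resize(d['pixels'][270:450,200:440],(400,300),interpolation=2)
cv2.imwrite('pics/m4.png',np.vstack([np.hstack([a,b]),np.hstack([c,e])]))
E
```

```text
[0.47692731 0.04467701 0.34199782] [0.542605   0.04617772 0.19890259] [ 0.01710848  0.53522877 -0.71974206] 5.3
plug in wrist [ 37.30592363 327.55219327]
```

View pics/m4.png

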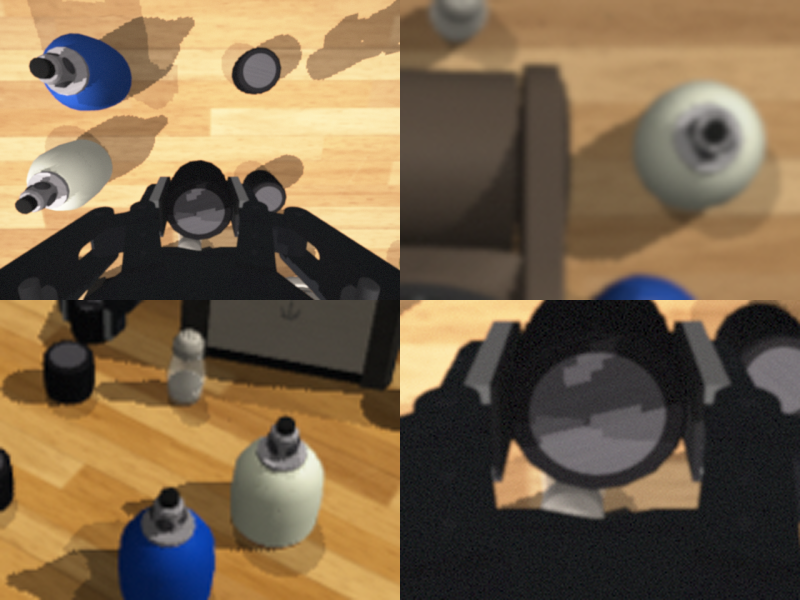

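The cap is held upright and level; its top disc is at about wrist (319,338). The flask is upright and undisturbed. Its plug shows at wrist (35,328), against a prediction of (37,328). I'll move nearer for a precise relative measurement.

>>> {"fn": "step_arm", "kwargs": {
  "moves": [
    {"x":0,"y":-0.3,"z":0,"wx":0,"wy":0,"wz":0,"gripper":1},
    {"x":0,"y":-0.3,"z":0,"wx":0,"wy":0,"wz":0,"gripper":1},
    {"x":0,"y":-0.2,"z":0,"wx":0,"wy":0,"wz":0,"gripper":1},
    {"x":0,"y":0,"z":0,"wx":0,"wy":0,"wz":0,"gripper":1},
    {"x":0,"y":0,"z":0,"wx":0,"wy":0,"wz":0,"gripper":1},
    {"x":0,"y":0,"z":0,"wx":0,"wy":0,"wz":0,"gripper":1},
    {"x":0,"y":0,"z":0,"wx":0,"wy":0,"wz":0,"gripper":1},
    {"x":0,"y":0,"z":0,"wx":0,"wy":0,"wz":0,"gripper":1},
    {"x":0,"y":0,"z":0,"wx":0,"wy":0,"wz":0,"gripper":1},
    {"x":0,"y":0,"z":0,"wx":0,"wy":0,"wz":0,"gripper":1}
  ]
}}

```text
clock: 6.65
ee_pos: [0.5428, -0.0333, 0.1994]
tcp_rot: [-0.0, 3.142, 0.0]
ft_force: [-0.4, 0.9, -1.2]
finger_gap: 0.455
grip_force: 50.4
```

```bash
python3 - <<'E'
from m import *
d=grab('wrist','w5.png');st=robot.get_state();print(d['position'],st['ee_pos'],st['clock'])
print('plug in wrist',proj(d,[.59,-.136,.1375]),proj(d,[.59,-.136,.1]))
a=cv2.resize(d['pixels'][220:420,40:240],(600,600),interpolation=2)
cv2.imwrite('pics/c5.png',a)
E
```

```text
[ 0.47701043 -0.03405798  0.34244265] [ 0.5427876  -0.03326143  0.19932888] 6.7
plug in wrist [159.56450251 326.05236507] [181.28386692 301.10156902]
```

View pics/c5.png

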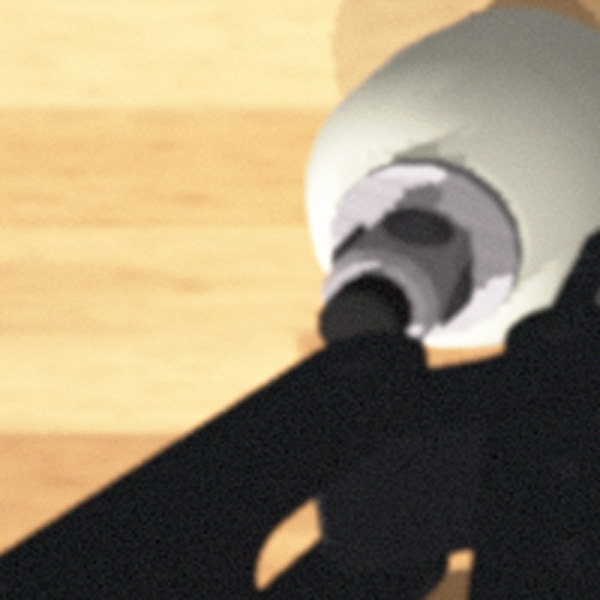

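The crop shows the plug top at wrist (159,325) and the collar centre near (182,304), both within about 2 mm of prediction. To get an unobstructed near-vertical look, I'll move so the camera is right above the flask.

>>> {"fn": "step_arm", "kwargs": {
  "moves": [
    {"x":0.1,"y":-0.1,"z":0.1,"wx":0,"wy":0,"wz":0,"gripper":1},
    {"x":0.3,"y":-0.3,"z":0.1,"wx":0,"wy":0,"wz":0,"gripper":1},
    {"x":0.3,"y":-0.3,"z":0,"wx":0,"wy":0,"wz":0,"gripper":1},
    {"x":0.2,"y":-0.3,"z":0,"wx":0,"wy":0,"wz":0,"gripper":1},
    {"x":0,"y":0,"z":0,"wx":0,"wy":0,"wz":0,"gripper":1},
    {"x":0,"y":0,"z":0,"wx":0,"wy":0,"wz":0,"gripper":1},
    {"x":0,"y":0,"z":0,"wx":0,"wy":0,"wz":0,"gripper":1},
    {"x":0,"y":0,"z":0,"wx":0,"wy":0,"wz":0,"gripper":1},
    {"x":0,"y":0,"z":0,"wx":0,"wy":0,"wz":0,"gripper":1},
    {"x":0,"y":0,"z":0,"wx":0,"wy":0,"wz":0,"gripper":1}
  ]
}}

```text
clock: 7.95
ee_pos: [0.6328, -0.1331, 0.2194]
tcp_rot: [-0.001, 3.141, 0.0]
ft_force: [-0.4, 0.2, -0.8]
finger_gap: 0.454
grip_force: 50.4
```

```bash
python3 - <<'E'
from m import *
d=grab('wrist','w6.png');st=robot.get_state();print(d['position'],st['ee_pos'],st['clock'])
for z in(.1375,.128,.1):print('pred',z,proj(d,[.59,-.136,z]))
u,v=proj(d,[.59,-.136,.11]).astype(int)
print(proj(d,st['ee_pos']+np.array([0,0,.0307])))
x0=max(u-90,0);y0=max(v-90,0);print(x0,y0)
a=cv2.resize(d['pixels'][y0:y0+180,x0:x0+180],(400,400),interpolation=2)
b=cv2.resize(d['pixels'][260:440,220:400],(400,400),interpolation=2)
cv2.imwrite('pics/c6.png',np.hstack([a,b]))
E
```

```text
[ 0.56697138 -0.13389751  0.36254111] [ 0.63276535 -0.13315609  0.2193924 ] 8.0
pred 0.1375 [314.40500373 182.04627124]
pred 0.128 [314.53620005 180.55841002]
pred 0.1 [314.86893689 176.78493364]
[319.79703468 335.57195935]
224 88
```

View pics/c6.png

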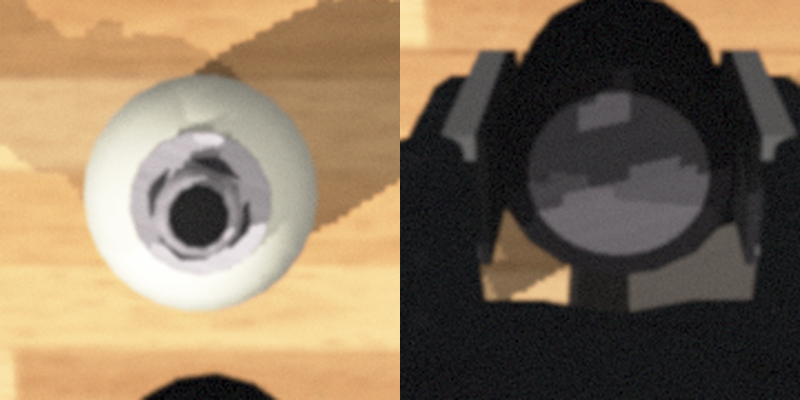

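The crop is clear: the plug is at wrist (313.3,183.9), the collar centre at (314.5,178.7) and the cap's top disc at (318.6,338.3). I'll work out the relative offset between cap and flask.

```bash
python3 - <<'E'
from m import *
d=load('w6.png')
p=onz(d,313.3,183.9,.1375);c=onz(d,314.5,178.7,.1);k=onz(d,318.6,338.3,.2194-.0053+.036)
print(p,c,k,'shift',(p+c)/2-k)
# circle refine of plug
E
```

```text
[ 0.59116509 -0.13670293  0.1375    ] [ 0.59139336 -0.13627453  0.1       ] [ 0.63385096 -0.13358208  0.2501    ] shift [-0.04257173 -0.00290666 -0.13135   ]
```

>>> {"fn": "step_arm", "kwargs": {
  "moves": [
    {"x":-0.2,"y":-0.029,"z":0,"wx":0,"wy":0,"wz":0,"gripper":1},
    {"x":-0.226,"y":0,"z":0,"wx":0,"wy":0,"wz":0,"gripper":1},
    {"x":0,"y":0,"z":0,"wx":0,"wy":0,"wz":0,"gripper":1},
    {"x":0,"y":0,"z":-0.2,"wx":0,"wy":0,"wz":0,"gripper":1},
    {"x":0,"y":0,"z":-0.3,"wx":0,"wy":0,"wz":0,"gripper":1},
    {"x":0,"y":0,"z":-0.2,"wx":0,"wy":0,"wz":0,"gripper":1},
    {"x":0,"y":0,"z":-0.07,"wx":0,"wy":0,"wz":0,"gripper":1},
    {"x":0,"y":0,"z":0,"wx":0,"wy":0,"wz":0,"gripper":1},
    {"x":0,"y":0,"z":0,"wx":0,"wy":0,"wz":0,"gripper":1},
    {"x":0,"y":0,"z":0,"wx":0,"wy":0,"wz":0,"gripper":1}
  ]
}}

```text
clock: 9.25
ee_pos: [0.5905, -0.1363, 0.1431]
tcp_rot: [-0.0, 3.14, -0.0]
ft_force: [0.2, 0.5, -0.4]
finger_gap: 0.46
grip_force: 50.4
```

```bash
python3 - <<'E'
from m import *
d=grab('wrist','w7.png');s=grab('scene','s7.png');print(robot.get_state()['ee_pos'])
b=cv2.resize(d['pixels'][180:440,190:450],(400,400),interpolation=2);a=cv2.resize(s['pixels'][200:330,310:440],(400,400),interpolation=2)
cv2.imwrite('pics/c7.png',np.hstack([a,b]))
E
```

```text
[ 0.59033637 -0.1362549   0.14286552]
```

View pics/c7.png

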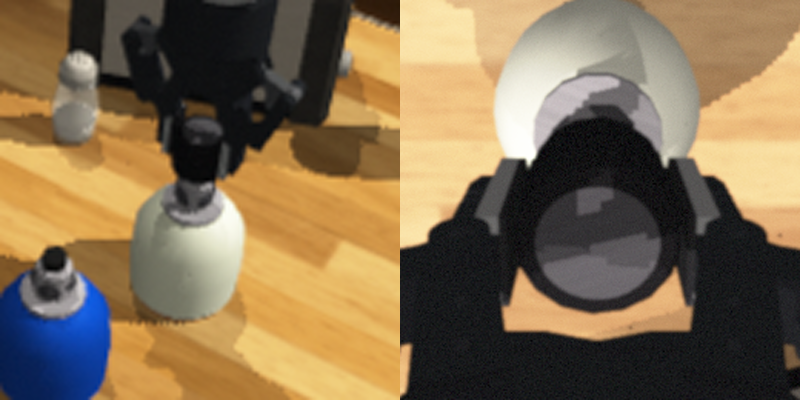

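The cap sits coaxial over the neck in both views, with its underside at plug-top height. I'll lower it slowly onto the catches.

>>> {"fn": "step_arm", "kwargs": {
  "moves": [
    {"x":0,"y":0,"z":-0.06,"wx":0,"wy":0,"wz":0,"gripper":1},
    {"x":0,"y":0,"z":-0.06,"wx":0,"wy":0,"wz":0,"gripper":1},
    {"x":0,"y":0,"z":-0.04,"wx":0,"wy":0,"wz":0,"gripper":1},
    {"x":0,"y":0,"z":-0.02,"wx":0,"wy":0,"wz":0,"gripper":1},
    {"x":0,"y":0,"z":-0.01,"wx":0,"wy":0,"wz":0,"gripper":1},
    {"x":0,"y":0,"z":-0.01,"wx":0,"wy":0,"wz":0,"gripper":1},
    {"x":0,"y":0,"z":0,"wx":0,"wy":0,"wz":0,"gripper":1},
    {"x":0,"y":0,"z":0,"wx":0,"wy":0,"wz":0,"gripper":1},
    {"x":0,"y":0,"z":0,"wx":0,"wy":0,"wz":0,"gripper":1},
    {"x":0,"y":0,"z":0,"wx":0,"wy":0,"wz":0,"gripper":1}
  ]
}}

```text
clock: 10.6
ee_pos: [0.5903, -0.1362, 0.1225]
tcp_rot: [-0.0, 3.141, -0.0]
ft_force: [0.8, -1.4, 2.0]
finger_gap: 0.458
grip_force: 50.6
```

>>> {"fn": "step_arm", "kwargs": {
  "moves": [
    {"x":0,"y":0,"z":-0.005,"wx":0,"wy":0,"wz":0,"gripper":1},
    {"x":0,"y":0,"z":-0.005,"wx":0,"wy":0,"wz":0,"gripper":1},
    {"x":0,"y":0,"z":0,"wx":0,"wy":0,"wz":0,"gripper":1},
    {"x":0,"y":0,"z":0,"wx":0,"wy":0,"wz":0,"gripper":1},
    {"x":0,"y":0,"z":0,"wx":0,"wy":0,"wz":0,"gripper":1},
    {"x":0,"y":0,"z":0,"wx":0,"wy":0,"wz":0,"gripper":1},
    {"x":0,"y":0,"z":0,"wx":0,"wy":0,"wz":0,"gripper":1},
    {"x":0,"y":0,"z":0,"wx":0,"wy":0,"wz":0,"gripper":1},
    {"x":0,"y":0,"z":0,"wx":0,"wy":0,"wz":0,"gripper":1},
    {"x":0,"y":0,"z":0,"wx":0,"wy":0,"wz":0,"gripper":1}
  ]
}}

```text
clock: 11.85
ee_pos: [0.5903, -0.1362, 0.1214]
tcp_rot: [-0.0, 3.141, 0.0]
ft_force: [3.6, -0.8, 5.5]
finger_gap: 0.457
grip_force: 50.8
```

```bash
python3 - <<'E'
from h import *
f=[]
for i in range(6):
    robot.grab_frame('top');f.append(robot.get_state()['ft_force'])
print(np.mean(f,0),np.std(f,0),robot.get_state()['ee_pos'])
E
```

```text
[3.22062598 0.21848085 5.5402133 ] [0.41123454 0.22581182 0.78526478] [ 0.59030627 -0.13618544  0.12143057]
```

The cap has touched the catches: about 5.5 N up and about 3 N sideways. I'll open the fingers a little so it comes to rest and centres freely.

>>> {"fn": "step_arm", "kwargs": {
  "moves": [
    {"x":0,"y":0,"z":0.005,"wx":0,"wy":0,"wz":0,"gripper":1},
    {"x":0,"y":0,"z":0.005,"wx":0,"wy":0,"wz":0,"gripper":1},
    {"x":0,"y":0,"z":0,"wx":0,"wy":0,"wz":0,"gripper":-0.3},
    {"x":0,"y":0,"z":0,"wx":0,"wy":0,"wz":0,"gripper":-0.3},
    {"x":0,"y":0,"z":0,"wx":0,"wy":0,"wz":0,"gripper":-0.3},
    {"x":0,"y":0,"z":0,"wx":0,"wy":0,"wz":0,"gripper":-0.3},
    {"x":0,"y":0,"z":0,"wx":0,"wy":0,"wz":0,"gripper":-0.3},
    {"x":0,"y":0,"z":0,"wx":0,"wy":0,"wz":0,"gripper":-0.3},
    {"x":0,"y":0,"z":0,"wx":0,"wy":0,"wz":0,"gripper":-0.3},
    {"x":0,"y":0,"z":0,"wx":0,"wy":0,"wz":0,"gripper":-0.3}
  ]
}}

```text
clock: 13.4
ee_pos: [0.5902, -0.1362, 0.1224]
tcp_rot: [-0.0, 3.142, 0.0]
ft_force: [0.3, -0.7, -0.4]
finger_gap: 0.647
grip_force: 0.0
```

```bash
python3 - <<'E'
from m import *
d=grab('wrist','w8.png');s=grab('scene','s8.png');st=robot.get_state();print(st['ee_pos'],st['ft_force'],st['clock'])
print(proj(d,[.5913,-.1365,.152]))
b=cv2.resize(d['pixels'][180:440,190:450],(400,400),interpolation=2);a=cv2.resize(s['pixels'][220:320,320:420],(400,400),interpolation=2)
cv2.imwrite('pics/c8.png',np.hstack([a,b]))
E
```

```text
[ 0.59019569 -0.13619893  0.12233602] [ 0.05141916 -0.67912021  0.8416029 ] 13.5
[319.05325497 336.88264854]
```

View pics/c8.png

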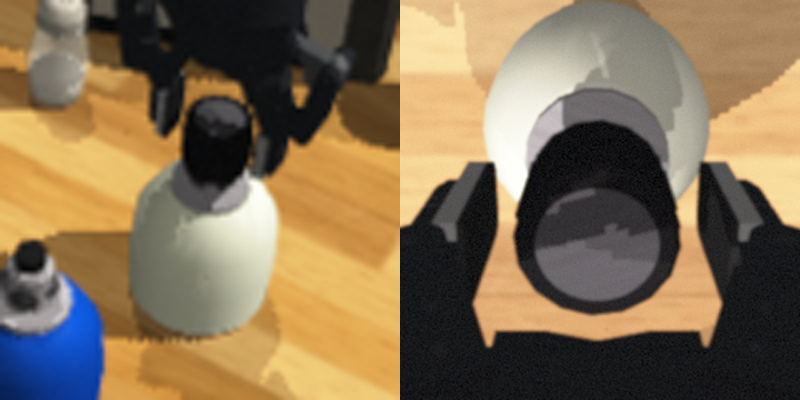

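The cap rests level and coaxial on the catches with the fingers clear of it. Its disc is at wrist (319,339). That was my 11th view, one over the limit of 10, so I'll go by force and position readings from here. Next I regrip.

>>> {"fn": "step_arm", "kwargs": {
  "moves": [
    {"x":0.008,"y":0,"z":0,"wx":0,"wy":0,"wz":0,"gripper":-0.3},
    {"x":0,"y":0,"z":0,"wx":0,"wy":0,"wz":0,"gripper":-0.1},
    {"x":0,"y":0,"z":0,"wx":0,"wy":0,"wz":0,"gripper":0},
    {"x":0,"y":0,"z":0,"wx":0,"wy":0,"wz":0,"gripper":0.1},
    {"x":0,"y":0,"z":0,"wx":0,"wy":0,"wz":0,"gripper":0.3},
    {"x":0,"y":0,"z":0,"wx":0,"wy":0,"wz":0,"gripper":1},
    {"x":0,"y":0,"z":0,"wx":0,"wy":0,"wz":0,"gripper":1},
    {"x":0,"y":0,"z":0,"wx":0,"wy":0,"wz":0,"gripper":1},
    {"x":0,"y":0,"z":0,"wx":0,"wy":0,"wz":0,"gripper":1},
    {"x":0,"y":0,"z":0,"wx":0,"wy":0,"wz":0,"gripper":1}
  ],
  "newtons": 70
}}

```text
clock: 14.75
ee_pos: [0.591, -0.1362, 0.1224]
tcp_rot: [-0.0, 3.141, 0.0]
ft_force: [0.5, -1.2, 2.6]
finger_gap: 0.45
grip_force: 69.9
```

>>> {"fn": "step_arm", "kwargs": {
  "moves": [
    {"x":0,"y":0,"z":-0.01,"wx":0,"wy":0,"wz":0,"gripper":1},
    {"x":0,"y":0,"z":-0.01,"wx":0,"wy":0,"wz":0,"gripper":1},
    {"x":0,"y":0,"z":-0.01,"wx":0,"wy":0,"wz":0,"gripper":1},
    {"x":0,"y":0,"z":-0.01,"wx":0,"wy":0,"wz":0,"gripper":1},
    {"x":0,"y":0,"z":-0.01,"wx":0,"wy":0,"wz":0,"gripper":1},
    {"x":0,"y":0,"z":-0.01,"wx":0,"wy":0,"wz":0,"gripper":1},
    {"x":0,"y":0,"z":0,"wx":0,"wy":0,"wz":0,"gripper":1},
    {"x":0,"y":0,"z":0,"wx":0,"wy":0,"wz":0,"gripper":1},
    {"x":0,"y":0,"z":0,"wx":0,"wy":0,"wz":0,"gripper":1},
    {"x":0,"y":0,"z":0,"wx":0,"wy":0,"wz":0,"gripper":1}
  ]
}}

```text
clock: 16.0
ee_pos: [0.5913, -0.1362, 0.1167]
tcp_rot: [-0.0, 3.141, -0.0]
ft_force: [0.4, -0.5, 5.3]
finger_gap: 0.449
grip_force: 70.4
```

>>> {"fn": "step_arm", "kwargs": {
  "moves": [
    {"x":0,"y":0,"z":-0.01,"wx":0,"wy":0,"wz":0,"gripper":1},
    {"x":0,"y":0,"z":-0.01,"wx":0,"wy":0,"wz":0,"gripper":1},
    {"x":0,"y":0,"z":-0.01,"wx":0,"wy":0,"wz":0,"gripper":1},
    {"x":0,"y":0,"z":-0.01,"wx":0,"wy":0,"wz":0,"gripper":1},
    {"x":0,"y":0,"z":0,"wx":0,"wy":0,"wz":0,"gripper":1},
    {"x":0,"y":0,"z":0,"wx":0,"wy":0,"wz":0,"gripper":1},
    {"x":0,"y":0,"z":0,"wx":0,"wy":0,"wz":0,"gripper":1},
    {"x":0,"y":0,"z":0,"wx":0,"wy":0,"wz":0,"gripper":1},
    {"x":0,"y":0,"z":0,"wx":0,"wy":0,"wz":0,"gripper":1},
    {"x":0,"y":0,"z":0,"wx":0,"wy":0,"wz":0,"gripper":1}
  ]
}}

```text
clock: 17.25
ee_pos: [0.5908, -0.1361, 0.1121]
tcp_rot: [0.0, -3.141, -0.0]
ft_force: [1.3, 0.8, -6.6]
finger_gap: 0.448
grip_force: 70.8
```

The force has flipped to −6.6 N, so it has clicked: the catches are now pulling the cap down. I'll keep pressing.

>>> {"fn": "step_arm", "kwargs": {
  "moves": [
    {"x":0,"y":0,"z":-0.01,"wx":0,"wy":0,"wz":0,"gripper":1},
    {"x":0,"y":0,"z":-0.01,"wx":0,"wy":0,"wz":0,"gripper":1},
    {"x":0,"y":0,"z":-0.01,"wx":0,"wy":0,"wz":0,"gripper":1},
    {"x":0,"y":0,"z":-0.01,"wx":0,"wy":0,"wz":0,"gripper":1},
    {"x":0,"y":0,"z":0,"wx":0,"wy":0,"wz":0,"gripper":1},
    {"x":0,"y":0,"z":0,"wx":0,"wy":0,"wz":0,"gripper":1},
    {"x":0,"y":0,"z":0,"wx":0,"wy":0,"wz":0,"gripper":1},
    {"x":0,"y":0,"z":0,"wx":0,"wy":0,"wz":0,"gripper":1},
    {"x":0,"y":0,"z":0,"wx":0,"wy":0,"wz":0,"gripper":1},
    {"x":0,"y":0,"z":0,"wx":0,"wy":0,"wz":0,"gripper":1}
  ],
  "newtons": 90
}}

```text
clock: 18.5
ee_pos: [0.5911, -0.1363, 0.1089]
tcp_rot: [-0.0, 3.141, -0.0]
ft_force: [-2.4, -0.7, 6.3]
finger_gap: 0.441
grip_force: 91.4
```

>>> {"fn": "step_arm", "kwargs": {
  "moves": [
    {"x":0,"y":0,"z":-0.005,"wx":0,"wy":0,"wz":0,"gripper":1},
    {"x":0,"y":0,"z":0,"wx":0,"wy":0,"wz":0,"gripper":1},
    {"x":0,"y":0,"z":-0.005,"wx":0,"wy":0,"wz":0,"gripper":1},
    {"x":0,"y":0,"z":0,"wx":0,"wy":0,"wz":0,"gripper":1},
    {"x":0,"y":0,"z":0,"wx":0,"wy":0,"wz":0,"gripper":1},
    {"x":0,"y":0,"z":0,"wx":0,"wy":0,"wz":0,"gripper":1},
    {"x":0,"y":0,"z":0,"wx":0,"wy":0,"wz":0,"gripper":1},
    {"x":0,"y":0,"z":0,"wx":0,"wy":0,"wz":0,"gripper":1},
    {"x":0,"y":0,"z":0,"wx":0,"wy":0,"wz":0,"gripper":1},
    {"x":0,"y":0,"z":0,"wx":0,"wy":0,"wz":0,"gripper":1}
  ]
}}

```text
clock: 19.75
ee_pos: [0.5912, -0.1363, 0.1081]
tcp_rot: [-0.0, 3.141, -0.0]
ft_force: [-2.0, -0.0, 8.2]
finger_gap: 0.442
grip_force: 91.6
```

>>> {"fn": "step_arm", "kwargs": {
  "moves": [
    {"x":0,"y":0,"z":-0.005,"wx":0,"wy":0,"wz":0,"gripper":1},
    {"x":0,"y":0,"z":0,"wx":0,"wy":0,"wz":0,"gripper":1},
    {"x":0,"y":0,"z":-0.005,"wx":0,"wy":0,"wz":0,"gripper":1},
    {"x":0,"y":0,"z":0,"wx":0,"wy":0,"wz":0,"gripper":1},
    {"x":0,"y":0,"z":0,"wx":0,"wy":0,"wz":0,"gripper":1},
    {"x":0,"y":0,"z":0,"wx":0,"wy":0,"wz":0,"gripper":1},
    {"x":0,"y":0,"z":0,"wx":0,"wy":0,"wz":0,"gripper":1},
    {"x":0,"y":0,"z":0,"wx":0,"wy":0,"wz":0,"gripper":1},
    {"x":0,"y":0,"z":0,"wx":0,"wy":0,"wz":0,"gripper":1},
    {"x":0,"y":0,"z":0,"wx":0,"wy":0,"wz":0,"gripper":1}
  ]
}}

```text
clock: 21.0
ee_pos: [0.5912, -0.1363, 0.1072]
tcp_rot: [-0.0, 3.141, -0.0]
ft_force: [-2.4, 1.1, 10.1]
finger_gap: 0.445
grip_force: 91.7
```

>>> {"fn": "step_arm", "kwargs": {
  "moves": [
    {"x":0,"y":0,"z":-0.005,"wx":0,"wy":0,"wz":0,"gripper":1},
    {"x":0,"y":0,"z":0,"wx":0,"wy":0,"wz":0,"gripper":1},
    {"x":0,"y":0,"z":0,"wx":0,"wy":0,"wz":0,"gripper":1},
    {"x":0,"y":0,"z":0,"wx":0,"wy":0,"wz":0,"gripper":1},
    {"x":0,"y":0,"z":0,"wx":0,"wy":0,"wz":0,"gripper":1},
    {"x":0,"y":0,"z":0,"wx":0,"wy":0,"wz":0,"gripper":1},
    {"x":0,"y":0,"z":0,"wx":0,"wy":0,"wz":0,"gripper":1},
    {"x":0,"y":0,"z":0,"wx":0,"wy":0,"wz":0,"gripper":1},
    {"x":0,"y":0,"z":0,"wx":0,"wy":0,"wz":0,"gripper":1},
    {"x":0,"y":0,"z":0,"wx":0,"wy":0,"wz":0,"gripper":1}
  ]
}}

```text
clock: 22.25
ee_pos: [0.5912, -0.1363, 0.1069]
tcp_rot: [-0.0, 3.14, -0.001]
ft_force: [-3.3, 0.4, 10.4]
finger_gap: 0.442
grip_force: 92.0
```

>>> {"fn": "step_arm", "kwargs": {
  "moves": [
    {"x":0,"y":0,"z":-0.005,"wx":0,"wy":0,"wz":0,"gripper":1},
    {"x":0,"y":0,"z":0,"wx":0,"wy":0,"wz":0,"gripper":1},
    {"x":0,"y":0,"z":-0.005,"wx":0,"wy":0,"wz":0,"gripper":1},
    {"x":0,"y":0,"z":0,"wx":0,"wy":0,"wz":0,"gripper":1},
    {"x":0,"y":0,"z":0,"wx":0,"wy":0,"wz":0,"gripper":1},
    {"x":0,"y":0,"z":0,"wx":0,"wy":0,"wz":0,"gripper":1},
    {"x":0,"y":0,"z":0,"wx":0,"wy":0,"wz":0,"gripper":1},
    {"x":0,"y":0,"z":0,"wx":0,"wy":0,"wz":0,"gripper":1},
    {"x":0,"y":0,"z":0,"wx":0,"wy":0,"wz":0,"gripper":1},
    {"x":0,"y":0,"z":0,"wx":0,"wy":0,"wz":0,"gripper":1}
  ]
}}

```text
clock: 23.5
ee_pos: [0.5913, -0.1363, 0.1067]
tcp_rot: [-0.0, 3.14, -0.001]
ft_force: [-6.1, 1.2, 18.8]
finger_gap: 0.443
grip_force: 93.0
```

The force jumped from 10 to 19 N for 0.2 mm of travel, which means the collar's hard stop. I'll ease the side load and add a little push for margin.

>>> {"fn": "step_arm", "kwargs": {
  "moves": [
    {"x":-0.004,"y":0,"z":0,"wx":0,"wy":0,"wz":0,"gripper":1},
    {"x":0,"y":0,"z":0,"wx":0,"wy":0,"wz":0,"gripper":1},
    {"x":0,"y":0,"z":-0.004,"wx":0,"wy":0,"wz":0,"gripper":1},
    {"x":0,"y":0,"z":0,"wx":0,"wy":0,"wz":0,"gripper":1},
    {"x":0,"y":0,"z":0,"wx":0,"wy":0,"wz":0,"gripper":1},
    {"x":0,"y":0,"z":0,"wx":0,"wy":0,"wz":0,"gripper":1},
    {"x":0,"y":0,"z":0,"wx":0,"wy":0,"wz":0,"gripper":1},
    {"x":0,"y":0,"z":0,"wx":0,"wy":0,"wz":0,"gripper":1},
    {"x":0,"y":0,"z":0,"wx":0,"wy":0,"wz":0,"gripper":1},
    {"x":0,"y":0,"z":0,"wx":0,"wy":0,"wz":0,"gripper":1}
  ]
}}

```text
clock: 24.75
ee_pos: [0.5912, -0.1363, 0.1066]
tcp_rot: [-0.0, 3.139, -0.001]
ft_force: [-4.7, 2.7, 21.4]
finger_gap: 0.446
grip_force: 93.2
```

```bash
python3 - <<'E'
from h import *
s=robot.get_state();print(s['ft_force'],s['ee_pos'],s['clock']);print(robot.hand_in())
E
```

```text
[-4.73423596  2.6987171  21.42829261] [ 0.59124862 -0.13630251  0.10664939] 24.75
the job is handed in; nothing more can be done
None
```

By force and position readings, the cap rested on the catches, clicked, and is fully home on the collar, held down at about 21 N (handed in at 24.75 s; I viewed 11 pictures, one over the limit, so the final seating was not checked by eye).

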